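Couple the prosthetic hand to the test wrist and hold it home

ROBOT

A 6-joint arm with a two-finger parallel gripper is mounted at the origin on the work surface. World frame = base frame: x ahead of the robot, y to its left, z up, the work surface at z = 0. Lengths are in m, angles in rad, forces in N, time in s.
With the tool pointing down it reaches from about 0.3 to 0.875 m from the base axis. Payload 6.4 kg.
Tool frame: the origin (TCP) lies midway between the tips of the shut fingers; the grasp point (between the pads) lies 19 mm behind it; z points along the fingers, y is the direction in which the jaws open and shut (so a half turn about z gives the same grasp; the last joint's range is limited). The gripper opens to 85 mm and grips with 20 to 120 N. Pads are 22 mm wide; open, the fingers measure 114 mm over their backs; the gripper's body (76 mm by 85 mm) begins 54 mm behind the grasp point. The pads swing forward as they close: fully open they stand 13 mm farther back than shut.
Start: joints at [-1.448, 0.181, 1.607, -0, 1.354, -0.206], TCP at [0.186, -0.544, 0.231] pointing down, gripper open.
Joint ranges: [-2.99, 2.99], [-0.89, 2.07], [0.3, 2.58], [-1.14, 4.28], [0, 2.63], [-3.12, 3.12]. Speed limits (rad/s): [2.57, 2.57, 3.01, 3.14, 3.14, 3.14].

INTERFACE

Orientations are given as a rotation vector (axis times angle).
In Python, from cell import arm gives the robot as it stands. The module is installed in compiled form; this text tells all that it offers.
- The arm moves only by the shell command python3 -m inch 'ROWS' [OPENING] [FORCE]. ROWS is JSON, a list of rows, each an object with "translation": the shift along the tool's x, y, z in cm, a list of three; "rot": the turn, a rotation vector about the tool's x, y, z in rad, a list of three. A call has 1 to 20 rows; each row is the pose to reach, as a shift and turn from the pose commanded when the call began, along the tool's axes at that moment; what a row does not reach only later rows make up. A row lasts 1/12 s, in which the tool goes at most 41.7 mm and 7.16 degrees, less where a joint would pass 70% of its speed; a pose out of reach is approached as far as the arm can. A call with a gripper value outside its range is refused whole. OPENING is the finger opening in cm, from 0 to 8.54, set as the call begins (- or left out, the last holds). The fingers move at their own pace and stop on an object; FORCE is the grip in N (left out, the last holds). Time passes only in rows, so rows that repeat a pose let the fingers close. It gives the time, the measured TCP pose, the force and the opening at its end, in the units of the state.
- arm.get_state(): the state, without advancing time (a new reading comes with each control period).
- arm.camera(name): name is "scene" or "top" or "wrist"; returns a dict with "frame" (384x512x3 uint8, red, green, blue), "z_map" (384x512 float32, m along the optical axis (not along the pixel's ray), 0 where there is no reading), "mtx" (3x3 intrinsics, pixels), "rvec" (rotation vector, rad) and "tvec" (3), from world to camera coordinates, as OpenCV has them. Camera axes: x right, y down, z forward; pixel columns grow to the right and rows downward; lengths in m; the calibration is good to about 2 mm. A picture is of the moment at which its call begins.
- arm.close_job(): hands the job in, once; it reports no verdict.
The state is a dict: "clock": time; "joint_pos": joint angles; "joint_vel": joint speeds; "tau": joint torques, N m; "tcp_pos": TCP position; "orientation": TCP orientation; "wrist_force": force on the tool from outside, world axes, zero at the start; "moment": the same for the moment, N m; "grip_width": finger opening in m.
Only numpy, scipy, OpenCV 4.12 (cv2) and the standard library are available. Lean on these libraries where they do the work, as an engineer would, in place of code of your own. Each camera call takes 0.05 s, during which the arm holds its last target.

TASK

Slide the drive fader on the signal simulator all the way down to its zero end, towards the robot, and only then fit the prosthetic hand to the wrist socket on the test stand: lift it out of the storage block, push it straight in with its lugs in the slots, and turn it a quarter turn clockwise (seen from above) to its stop while pressing it down. Finish while still gripping the hand and keeping it pressed flush against the sprung ejector at the end of the turn, so that I can run the contact check: do not let go or ease off. Leave the split hook and the other things on the desk where they are.

Things in the scene. Friction and masses are not known exactly. Their poses are not given: they have to be found in the camera images.
- fader (a joint): drive fader of the signal simulator (low dark box, 190 x 140 mm, 45 mm high, grey top panel, one long fader, two small knobs). Value in m: distance of the cap from its zero end, 0 at the zero end (nearest the robot, thick tick mark), 0.10 at the far end, a hard stop at each end. Straight, level track. It moves with about 1.5 N and stays where it is left.
- fader_cap (a point): centre of the black fader cap: 24 mm long along the track, 12 mm wide, 20 mm high; the panel is 13 mm below this point. x points along the track away from the zero end, so pushing the cap to -x lowers the fader. Nothing else stands within 45 mm beside the track.
- pros_grip (a point): middle of the fist of the prosthetic hand, on the coupling's axis, 68 mm above the flange's underside. z up through the knuckles, x from the flat back of the hand to the curled fingers, y across it to the thumb. Grip across x: parallel faces 24 mm either side, from 23 mm below to 25 mm above this point. Knuckle top 33 mm above. Across y it is 78 mm wide; the thumb sticks out to 56 mm at +y.
- pros_seat (a point): centre of the underside of the hand's steel coupling flange (58 mm diameter, 5 mm thick); axes as pros_grip. Below it a spigot of 28 mm diameter sticks out 22 mm, its nose tapered to 18 mm over the last 8 mm, with two like lugs along +y and -y, reaching 20 mm from the axis, 8 mm wide, tops 11 mm and undersides 16 mm below the flange.
- prosthesis: the whole prosthetic hand, white with grey joints, fingers curled into a fist, 0.3 to 0.6 kg; origin and axes as pros_seat. It stands upright, knuckles up, in one of the two bores of the storage block, its x pointing away from the robot within 0.8 rad. As its two lugs are alike it fits the wrist socket either way round.
- wrist_mouth (a point): centre of the mouth of the wrist socket, at the height of its ring's top face: an aluminium ring facing up, 58 mm outside, 85 mm above the desk. z up. The bore is 32 mm in diameter; two slots, 14 mm wide, reaching 22.5 mm from the axis, lie along its +y and -y. The lugs go in with the hand's y along this y (either way round).
- wrist: the fixed test stand under the socket: foot plate 120 mm (x) by 105 mm (y), origin at its underside's centre, axes as wrist_mouth. Under the socket's 6 mm lip the lugs turn clockwise seen from above, once the flange is under 5 mm above the ring, to a hard stop at about 90 degrees (hand's y along the socket's x). Eased off, the spring lifts the turned hand 5 mm, to the lip.
- ejector (a joint): sprung brass pad inside the wrist socket: how far it is pressed in, m. 0 when free, its top 10 mm below the mouth; the spigot meets it with the flange 12 mm above the ring; 0.012 with the flange flush on the ring. It pushes up with 5 N at 0, rising to 16 N at 0.012, where it lifts the hand unless that is pressed down.
- rack: fixed plywood storage block, 100 x 240 mm, 42 mm high, origin at its underside's centre. Two bores, 45 mm in diameter, 32 mm deep, at y = -70 and +70 mm: one holds the hand, the other the split hook, each with its flange on the top face.
- split_hook_mid (a point): the split hook, two thin curved steel prongs on a black neck with the same flange, in the other bore; this point is on its axis, 50 mm above the flange's underside; its top is 51 mm higher. To be left alone.
- phone: a phone lying in a shallow blue tray, 74 x 150 x 9 mm; leave alone.
- mug: a white mug, 95 mm high, 82 mm in diameter; leave alone.
- driver: a small screwdriver with a black handle, 170 mm long, lying on the desk; leave alone.
- battery: a black battery pack, 36 x 72 x 20 mm; leave alone.
- mouse: a black computer mouse, 108 x 62 mm, 35 mm high; leave alone.
Not all that is in view belongs to the job. Leave any pink or red look-alike of the prosthesis alone.

How it is judged:
By the outcome, as a careful person would: the job done as asked, in the order asked, and still so for the second after the job is handed in, while the arm keeps its last pose, push and grip.
It also fails if it takes over 58 s, if anything falls off the work surface, if the arm or the gripper's body presses on something with over 40 N, if the wrist force passes 120 N, or if a joint passes its speed limit or range.

## Working session

There is one attempt and no reset: what is moved stays moved. The work goes in short steps, Python scripts to look and compute and a shell command to move; the robot and the scene stay as the last step left them, time stands still between calls to the robot, and variables do not carry over. Pictures are saved under pics/ and viewed, and the job is handed in when it is done.

```bash
mkdir -p pics; cat > h.py <<'E'
import numpy as np, cv2
from cell import arm
def grab(n):
    c=arm.camera(n); np.savez('pics/%s.npz'%n,**c); return c
def load(n): return np.load('pics/%s.npz'%n)
def w(c,u,v,z=None):
    R=cv2.Rodrigues(np.array(c['rvec'],float))[0];K=c['mtx'];t=np.array(c['tvec']).ravel()
    ray=np.linalg.inv(K)@np.array([u,v,1.])
    if z is None:
        d=c['z_map'][int(round(v)),int(round(u))]
        return R.T@(ray*d-t)
    o=-R.T@t; d=R.T@ray
    return o+d*(z-o[2])/d[2]
def cloud(c):
    R=cv2.Rodrigues(np.array(c['rvec'],float))[0];K=c['mtx'];t=np.array(c['tvec']).ravel()
    v,u=np.mgrid[0:384,0:512]
    p=np.stack([u,v,np.ones_like(u)],-1)@np.linalg.inv(K).T*c['z_map'][...,None]
    return (p-t)@R
def save(c,name,box=None,s=1):
    f=c['frame'][...,::-1]
    if box: f=f[box[1]:box[3],box[0]:box[2]]
    cv2.imwrite('pics/'+name,cv2.resize(f,None,fx=s,fy=s,interpolation=cv2.INTER_CUBIC))
E
python3 - <<'E'
from h import *
print(arm.get_state())
for n in ['scene','top','wrist']:
    c=grab(n); save(c,n+'1.png',s=1.5)
    R=cv2.Rodrigues(c['rvec'])[0]; print(n,-R.T@c['tvec'].ravel(),c['mtx'][0,0])
E
```

```text
{'clock': 0.0, 'joint_pos': array([-1.44827638e+00,  1.81535082e-01,  1.60802068e+00, -3.29629246e-05,
        1.35379882e+00, -2.06323057e-01]), 'joint_vel': array([ 0.00033803, -0.00084755,  0.00160872, -0.0003506 ,  0.00034191,
       -0.00138691]), 'tau': array([-9.36072502e-04, -4.44875050e+01, -3.51337874e+01, -5.32105860e-04,
        9.09333816e-03, -1.93322542e-06]), 'tcp_pos': array([ 0.18561938, -0.54362351,  0.23038138]), 'orientation': array([-3.09748285e+00, -5.13943777e-01, -6.53880160e-05]), 'wrist_force': array([ 0.41771477, -0.13306491,  0.39332103]), 'moment': array([-0.0487787 , -0.01567895, -0.04145048]), 'grip_width': 0.08539111307394856}
scene [ 1.24442252 -0.2664116   1.08307468] 433.5270788432772
top [ 0.37441019 -0.04063809  1.60650265] 492.101922167715
wrist [ 0.25520169 -0.51916378  0.37394732] 327.4249821110122
```

View pics/top1.png

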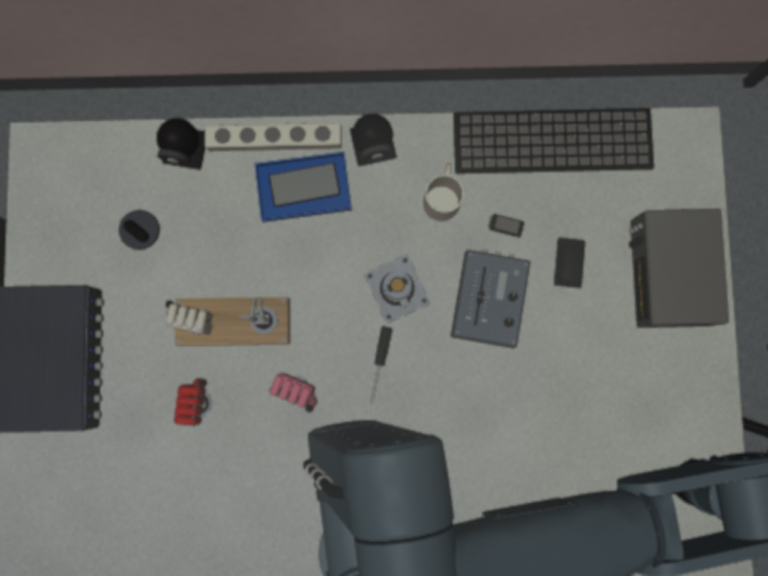

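View pics/scene1.png

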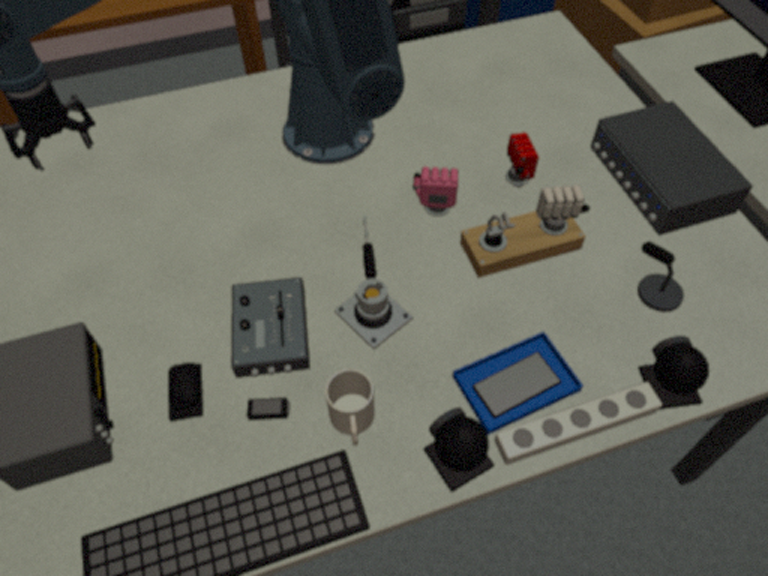

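The top view shows the simulator near (490,298), the socket near (398,287), the rack at (232,320) with the hand at its left (187,318), and the hook at (262,318). I'll enlarge these.

```bash
python3 - <<'E'
from h import *
c=load('top')
save(c,'t_sim.png',(295,155,365,240),7)
save(c,'t_wr.png',(235,160,295,220),9)
save(c,'t_rack.png',(100,190,200,240),8)
s=load('scene'); save(s,'s_sim.png',(150,180,210,255),8); save(s,'s_wr.png',(215,180,285,235),8); save(s,'s_rack.png',(300,110,400,190),7)
E
```

```text
(no output)
```

View pics/t_sim.png

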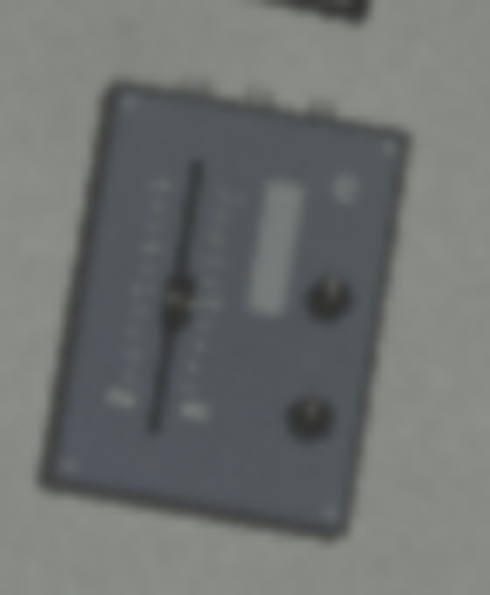

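View pics/t_wr.png

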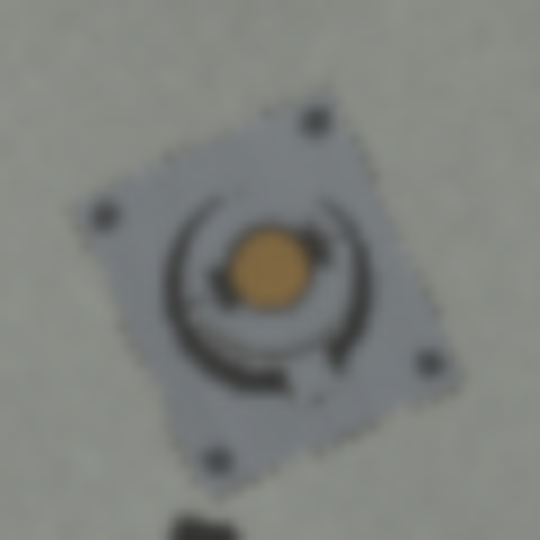

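View pics/t_rack.png

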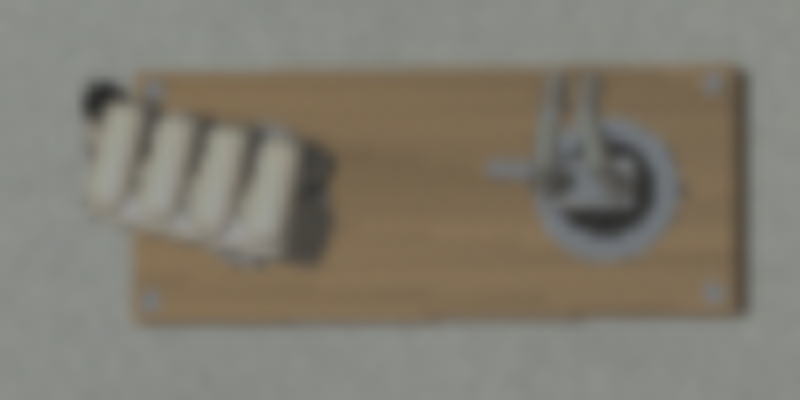

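View pics/s_sim.png

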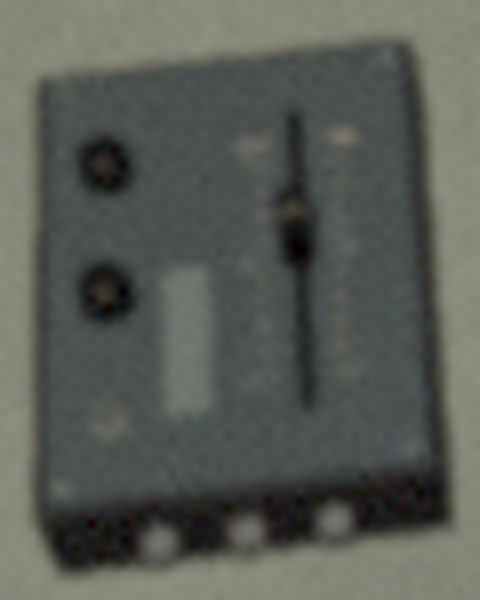

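View pics/s_wr.png

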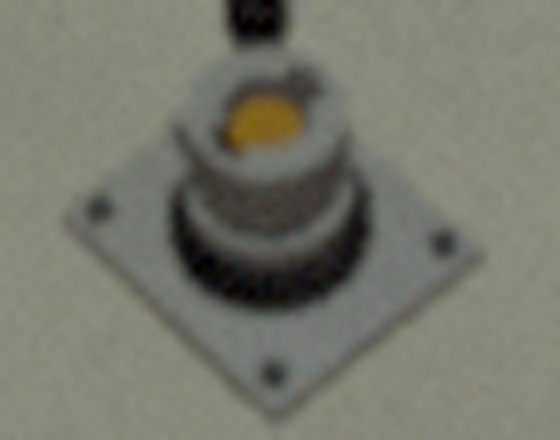

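View pics/s_rack.png

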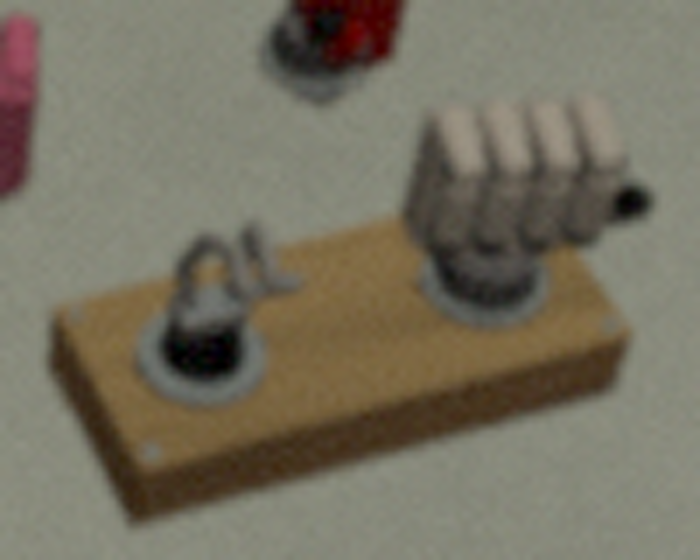

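```bash
python3 - <<'E'
from h import *
np.set_printoptions(precision=4,suppress=True)
t=load('top');s=load('scene')
def T(c,box,k,pts,z):
    return [w(c,box[0]+(u+.5)/k-.5,box[1]+(v+.5)/k-.5,z) for u,v in pts]
for n,c,b,k,p in [('top',t,(295,155),7,[(152,430),(197,162)]),('scene',s,(150,180),8,[(293,112),(308,405)])]:
    q=T(c,b,k,p,.045); print(n,'track',q, np.arctan2(*(q[1]-q[0])[1::-1]),np.linalg.norm(q[1]-q[0]))
print('cap',T(t,(295,155),7,[(180,300)],.066),T(s,(150,180),8,[(295,210),(297,248)],.066))
print('panel',T(t,(295,155),7,[(115,85),(410,132),(345,535),(43,485)],.045))
for n,c,b,k,p in [('top',t,(235,160),9,[(222,290),(315,248)]),('scene',s,(215,180),8,[(230,140),(302,82)])]:
    q=T(c,b,k,p,.085); print(n,'slots',q,'mid',(q[0]+q[1])/2,np.arctan2(*(q[0]-q[1])[1::-1]))
q=T(t,(235,160),9,[(105,215),(315,122),(430,362),(217,460)],.006);print('screws',q,np.mean(q,0))
q=T(s,(215,180),8,[(97,210),(442,243),(273,373)],.006);print('screws s',q)
q=T(t,(100,190),8,[(135,72),(742,66),(748,312),(140,322)],.042);print('rack',q,np.mean(q,0))
for n,c in (('top',t),('scene',s)):
    P=cloud(c)
    m=(P[...,2]>.12)&(P[...,2]<.16)&(c['z_map']>0)&(np.hypot(P[...,0]-q[0][0]+.03,P[...,1]-q[0][1]+.03)<.09)
    A=P[m]; print(n,len(A),A.mean(0),A.min(0),A.max(0))
    r=cv2.minAreaRect((A[A[:,2]>.125][:,:2]*1000).astype(np.float32)); print(r)
    m=(P[...,2]>.082)&(P[...,2]<.09)&(c['z_map']>0)&(np.hypot(P[...,0]-.38,P[...,1]+.02)<.12)
    A=P[m]
    if len(A): print('ring',len(A),A.mean(0),A.min(0),A.max(0))
E
```

```text
top track [array([ 0.4709, -0.2289,  0.045 ]), array([ 0.5931, -0.2536,  0.045 ])] -0.1993245438561641 0.12463479353834908
scene track [array([ 0.4692, -0.2291,  0.045 ]), array([ 0.5932, -0.2534,  0.045 ])] -0.19346951058825362 0.1264301027469277
cap [array([ 0.5278, -0.2409,  0.066 ])] [array([ 0.5268, -0.2391,  0.066 ]), array([ 0.5427, -0.2422,  0.066 ])]
panel [array([ 0.6295, -0.2173,  0.045 ]), array([ 0.6049, -0.3514,  0.045 ]), array([ 0.4217, -0.3144,  0.045 ]), array([ 0.447 , -0.1788,  0.045 ])]
top slots [array([ 0.5475, -0.0493,  0.085 ]), array([ 0.5615, -0.0818,  0.085 ])] mid [ 0.5545 -0.0656  0.085 ] 1.976497284864295
scene slots [array([ 0.564 , -0.0814,  0.085 ]), array([ 0.5484, -0.0494,  0.085 ])] mid [ 0.5562 -0.0654  0.085 ] -1.1169979848902167
screws [array([ 0.5849, -0.0077,  0.006 ]), array([ 0.6175, -0.085 ,  0.006 ]), array([ 0.5286, -0.1247,  0.006 ]), array([ 0.4946, -0.0466,  0.006 ])] [ 0.5564 -0.066   0.006 ]
screws s [array([ 0.5242, -0.1236,  0.006 ]), array([ 0.5807, -0.0067,  0.006 ]), array([ 0.6136, -0.0837,  0.006 ])]
rack [array([0.5401, 0.408 , 0.042 ]), array([0.5374, 0.1648, 0.042 ]), array([0.4392, 0.1631, 0.042 ]), array([0.4401, 0.405 , 0.042 ])] [0.4892 0.2852 0.042 ]
top 414 [0.4888 0.3565 0.1382] [0.459  0.316  0.1201] [0.5197 0.4013 0.1488]
((489.4124450683594, 357.768798828125), (80.69281005859375, 47.304107666015625), 76.40950012207031)
scene 385 [0.5009 0.3543 0.1368] [0.467  0.3149 0.12  ] [0.5284 0.4034 0.1472]
((495.84375, 357.383056640625), (79.49594116210938, 47.680233001708984), 77.5751724243164)
```

```bash
cat >> h.py <<'E'
def rel(pos,yaw,tilt_ok=True):
    """yaw = world yaw of tool y (jaws), tool straight down"""
    s=arm.get_state(); R0=cv2.Rodrigues(s['orientation'])[0]
    yv=np.array([np.cos(yaw),np.sin(yaw),0]); z=np.array([0,0,-1.]); x=np.cross(yv,z)
    R1=np.stack([x,yv,z],1)
    d=R0.T@(np.array(pos)-s['tcp_pos'])*100
    r=cv2.Rodrigues(R0.T@R1)[0].ravel()
    print('trans cm',d.round(2),'rot',r.round(4))
def st():
    s=arm.get_state(); R=cv2.Rodrigues(s['orientation'])[0]
    print('t',round(s['clock'],2),'tcp',s['tcp_pos'].round(4),'yaw',round(np.arctan2(R[1,1],R[0,1]),4),'z',R[:,2].round(4),'F',s['wrist_force'].round(1),'M',s['moment'].round(2),'w',round(s['grip_width'],4),'q',s['joint_pos'].round(2))
E
python3 -c "
from h import *
rel([.562,-.2475,.13],-1.768)"
```

```text
trans cm [ 45.19 -15.87  10.09] rot [-1.40e-03  1.00e-04  5.26e-01]
```

```bash
python3 -m inch '[{"translation":[45.2,-15.9,10.1],"rot":[-0.0014,0,0.526]},{"translation":[45.2,-15.9,10.1],"rot":[-0.0014,0,0.526]},{"translation":[45.2,-15.9,10.1],"rot":[-0.0014,0,0.526]},{"translation":[45.2,-15.9,10.1],"rot":[-0.0014,0,0.526]},{"translation":[45.2,-15.9,10.1],"rot":[-0.0014,0,0.526]},{"translation":[45.2,-15.9,10.1],"rot":[-0.0014,0,0.526]},{"translation":[45.2,-15.9,10.1],"rot":[-0.0014,0,0.526]},{"translation":[45.2,-15.9,10.1],"rot":[-0.0014,0,0.526]},{"translation":[45.2,-15.9,10.1],"rot":[-0.0014,0,0.526]},{"translation":[45.2,-15.9,10.1],"rot":[-0.0014,0,0.526]},{"translation":[45.2,-15.9,10.1],"rot":[-0.0014,0,0.526]},{"translation":[45.2,-15.9,10.1],"rot":[-0.0014,0,0.526]},{"translation":[45.2,-15.9,10.1],"rot":[-0.0014,0,0.526]},{"translation":[45.2,-15.9,10.1],"rot":[-0.0014,0,0.526]},{"translation":[45.2,-15.9,10.1],"rot":[-0.0014,0,0.526]},{"translation":[45.2,-15.9,10.1],"rot":[-0.0014,0,0.526]},{"translation":[45.2,-15.9,10.1],"rot":[-0.0014,0,0.526]}]' 0 20; python3 - <<'E'
from h import *
st(); c=grab('wrist'); save(c,'w2.png',s=1.5)
rel([.562,-.2475,.052],-1.768)
P=cloud(c); m=(P[...,2]>.058)&(P[...,2]<.075)&(c['z_map']>0)&(abs(P[...,0]-.53)<.05)&(abs(P[...,1]+.24)<.025)
A=P[m]; print(len(A),A.mean(0),A.min(0),A.max(0), cv2.minAreaRect((A[:,:2]*1000).astype(np.float32)))
E
```

```text
clock: 1.57
tcp_pos: [0.5614, -0.2491, 0.1307]
orientation: [3.124, -0.312, 0.001]
wrist_force: [0.4, -0.1, -0.5]
grip_width: -0.0003
t 1.57 tcp [ 0.5614 -0.2491  0.1307] yaw -1.77 z [ 4.0e-04 -1.9e-03 -1.0e+00] F [ 0.4 -0.1 -0.5] M [-0.04 -0.01  0.03] w -0.0003 q [-0.61  0.37  1.59 -0.    1.18  1.16]
trans cm [ 0.01 -0.18  7.88] rot [ 0.0017 -0.0009 -0.002 ]
51 [ 0.54121946 -0.24231806  0.06046684] [ 0.53960007 -0.24741019  0.05804496] [ 0.54238584 -0.23670062  0.06403149] ((541.139892578125, -242.15338134765625), (10.757827758789062, 2.070932388305664), 84.5706787109375)
```

View pics/w2.png

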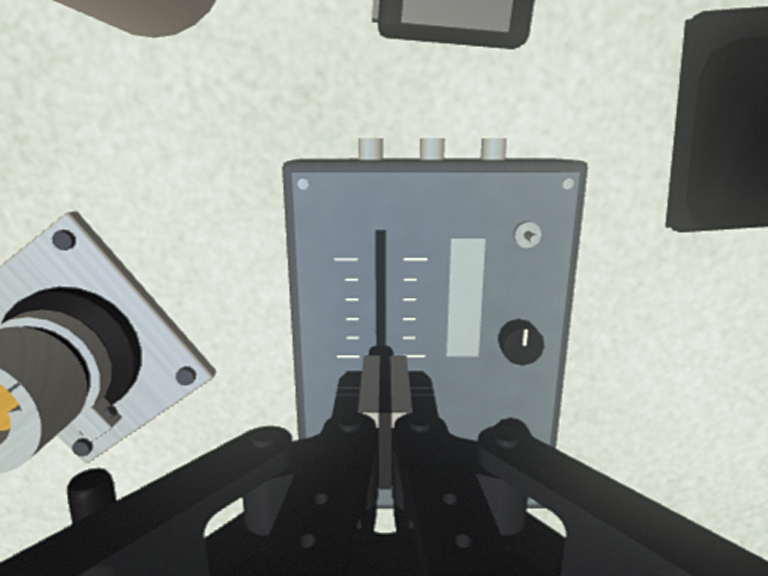

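The fingers are on the track axis behind the cap (the cap's far edge shows at (380,350)), about 9 mm clear. I'll lower, then push.

```bash
python3 -m inch '[{"translation":[0.1,-0.15,3],"rot":[0.0017,0,0]},{"translation":[0.1,-0.15,6],"rot":[0.0017,0,0]},{"translation":[0.1,-0.15,7.7],"rot":[0.0017,0,0]},{"translation":[0.1,-0.15,7.7],"rot":[0.0017,0,0]},{"translation":[-0.5,-0.15,7.7],"rot":[0.0017,0,0]},{"translation":[-1.2,-0.15,7.7],"rot":[0.0017,0,0]},{"translation":[-1.9,-0.15,7.7],"rot":[0.0017,0,0]},{"translation":[-2.6,-0.15,7.7],"rot":[0.0017,0,0]},{"translation":[-3.3,-0.15,7.7],"rot":[0.0017,0,0]},{"translation":[-4,-0.15,7.7],"rot":[0.0017,0,0]},{"translation":[-4.4,-0.15,7.7],"rot":[0.0017,0,0]},{"translation":[-4.8,-0.15,7.7],"rot":[0.0017,0,0]},{"translation":[-5.0,-0.15,7.7],"rot":[0.0017,0,0]},{"translation":[-5.2,-0.15,7.7],"rot":[0.0017,0,0]},{"translation":[-5.2,-0.15,7.7],"rot":[0.0017,0,0]}]'; python3 -c "
from h import *
st()"
```

```text
clock: 2.87
tcp_pos: [0.511, -0.236, 0.0531]
orientation: [-3.126, 0.309, 0.0]
wrist_force: [-0.1, 0.8, 1.3]
grip_width: 0.0
t 2.87 tcp [ 0.511  -0.236   0.0531] yaw -1.768 z [-1.e-04  7.e-04 -1.e+00] F [-0.1  0.8  1.3] M [ 0.   -0.02 -0.01] w 0.0 q [-0.64  0.38  1.76  0.    1.    1.12]
```

```bash
python3 -m inch '[{"translation":[-0.2,0,0],"rot":[0,0,0]},{"translation":[-0.4,0,0],"rot":[0,0,0]},{"translation":[-0.4,0,0],"rot":[0,0,0]}]'; python3 -m inch '[{"translation":[-0.15,0,0],"rot":[0,0,0]},{"translation":[-0.3,0,0],"rot":[0,0,0]},{"translation":[-0.3,0,0],"rot":[0,0,0]}]'
```

```text
clock: 3.12
tcp_pos: [0.5072, -0.2352, 0.053]
orientation: [-3.126, 0.309, 0.0]
wrist_force: [0.1, 0.4, 0.3]
grip_width: -0.0004
clock: 3.37
tcp_pos: [0.5066, -0.2352, 0.0534]
orientation: [3.126, -0.31, 0.009]
wrist_force: [10.6, -0.9, -6.9]
grip_width: 0.0
```

```bash
python3 -m inch '[{"translation":[-0.1,0,0],"rot":[0,0,0]},{"translation":[-0.1,0,0],"rot":[0,0,0]}]'; python3 -m inch '[{"translation":[0.8,0,0],"rot":[0,0,0]},{"translation":[1.5,0,0],"rot":[0,0,0]},{"translation":[1.5,0,-4],"rot":[0,0,0]},{"translation":[1.5,0,-8],"rot":[0,0,0]},{"translation":[1.5,0,-12],"rot":[0,0,0]},{"translation":[1.5,0,-16],"rot":[0,0,0]},{"translation":[1.5,0,-20],"rot":[0,0,0]},{"translation":[1.5,0,-20],"rot":[0,0,0]}]' 7.5; python3 - <<'E'
from h import *
st()
rel([.488,.356,.27],-.225)
for n,b in (('top',(295,155,365,240)),('scene',(150,180,210,255))):
    c=grab(n); save(c,n+'3.png',b,7)
E
```

```text
clock: 3.53
tcp_pos: [0.5065, -0.2352, 0.0535]
orientation: [3.125, -0.31, 0.012]
wrist_force: [13.9, -0.9, -8.9]
grip_width: -0.0
clock: 4.2
tcp_pos: [0.5217, -0.2402, 0.263]
orientation: [3.119, -0.308, 0.019]
wrist_force: [0.7, -1.1, -0.3]
grip_width: 0.0751
t 4.2 tcp [ 0.5217 -0.2402  0.263 ] yaw -1.7678 z [ 0.0114 -0.0084 -0.9999] F [ 0.7 -1.1 -0.3] M [-0.01 -0.03  0.02] w 0.0751 q [-0.64  0.14  1.58  0.    1.4   1.13]
trans cm [-14.96 -57.8   -1.24] rot [ 0.0146 -0.0055 -1.5428]
```

View pics/scene3.png

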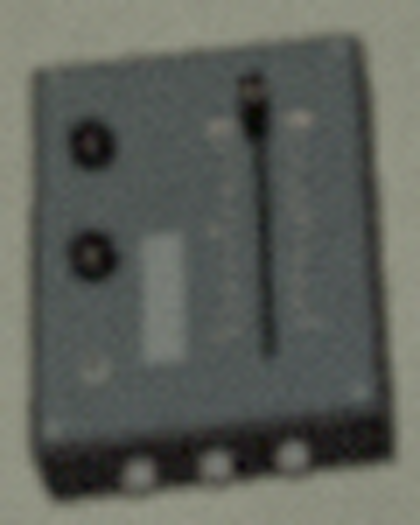

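The cap now sits at the robot-side end of the track at (252,95), and the push force rose against a hard stop. Next, to above the hand.

```bash
python3 -m inch '[{"translation":[-15,-57.8,-1.2],"rot":[0.0146,-0.0055,-1.543]},{"translation":[-15,-57.8,-1.2],"rot":[0.0146,-0.0055,-1.543]},{"translation":[-15,-57.8,-1.2],"rot":[0.0146,-0.0055,-1.543]},{"translation":[-15,-57.8,-1.2],"rot":[0.0146,-0.0055,-1.543]},{"translation":[-15,-57.8,-1.2],"rot":[0.0146,-0.0055,-1.543]},{"translation":[-15,-57.8,-1.2],"rot":[0.0146,-0.0055,-1.543]},{"translation":[-15,-57.8,-1.2],"rot":[0.0146,-0.0055,-1.543]},{"translation":[-15,-57.8,-1.2],"rot":[0.0146,-0.0055,-1.543]},{"translation":[-15,-57.8,-1.2],"rot":[0.0146,-0.0055,-1.543]},{"translation":[-15,-57.8,-1.2],"rot":[0.0146,-0.0055,-1.543]},{"translation":[-15,-57.8,-1.2],"rot":[0.0146,-0.0055,-1.543]},{"translation":[-15,-57.8,-1.2],"rot":[0.0146,-0.0055,-1.543]},{"translation":[-15,-57.8,-1.2],"rot":[0.0146,-0.0055,-1.543]},{"translation":[-15,-57.8,-1.2],"rot":[0.0146,-0.0055,-1.543]},{"translation":[-15,-57.8,-1.2],"rot":[0.0146,-0.0055,-1.543]},{"translation":[-15,-57.8,-1.2],"rot":[0.0146,-0.0055,-1.543]},{"translation":[-15,-57.8,-1.2],"rot":[0.0146,-0.0055,-1.543]},{"translation":[-15,-57.8,-1.2],"rot":[0.0146,-0.0055,-1.543]},{"translation":[-15,-57.8,-1.2],"rot":[0.0146,-0.0055,-1.543]},{"translation":[-15,-57.8,-1.2],"rot":[0.0146,-0.0055,-1.543]}]' 8.5; python3 - <<'E'
from h import *
st(); c=grab('wrist'); save(c,'w4.png',s=1.5)
P=cloud(c); m=(P[...,2]>.115)&(P[...,2]<.16)&(c['z_map']>0)&(np.hypot(P[...,0]-.49,P[...,1]-.356)<.07)
A=P[m]; print(len(A),A.mean(0),A.min(0),A.max(0), cv2.minAreaRect((A[:,:2]*1000).astype(np.float32)))
E
```

```text
clock: 5.97
tcp_pos: [0.4848, 0.3571, 0.2652]
orientation: [-2.448, -1.947, 0.006]
wrist_force: [-0.4, -0.3, 0.3]
grip_width: 0.0851
t 5.97 tcp [0.4848 0.3571 0.2652] yaw -0.227 z [-0.0113  0.0082 -0.9999] F [-0.4 -0.3  0.3] M [-0.   -0.03 -0.06] w 0.0851 q [0.43 0.22 1.49 0.01 1.44 0.66]
5126 [0.49449902 0.36535134 0.13935397] [0.46149792 0.31678053 0.11500835] [0.53149747 0.40891372 0.14586539] ((495.4191589355469, 367.9761047363281), (94.77188110351562, 51.14023208618164), 73.53836822509766)
```

View pics/w4.png

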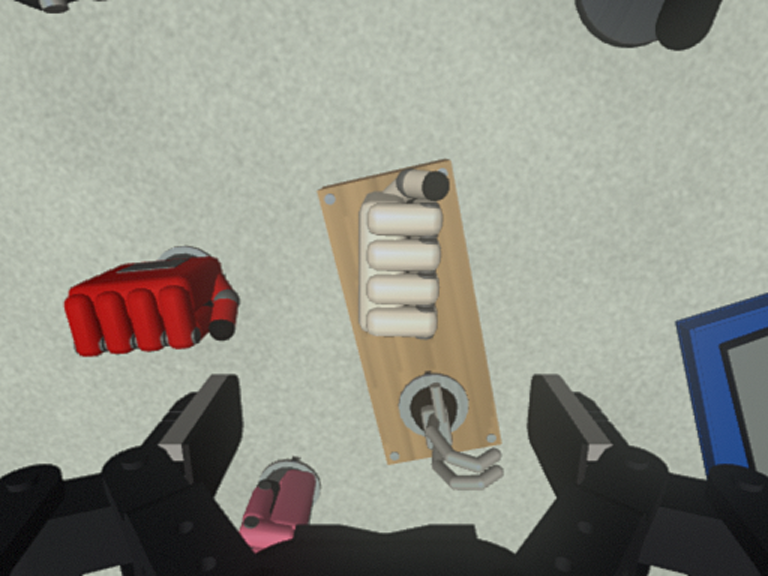

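The wrist view shows the white hand's fingers at (405,220) to (402,322), the thumb at (430,185) and the hook below at (450,420). The jaws are about parallel to the hand's x.

```bash
python3 - <<'E'
from h import *
np.set_printoptions(precision=4,suppress=True)
st(); c=load('wrist'); save(c,'w4h.png',(225,95,310,235),4)
P=cloud(c);z=c['z_map']
m=(P[...,2]>.115)&(P[...,2]<.16)&(z>0)&(np.hypot(P[...,0]-.488,P[...,1]-.356)<.08)
# profile along hand y (yaw guess) 
for yaw in (-.2,-.225,-.25,-.275):
    ex=np.array([np.cos(yaw),np.sin(yaw)]);ey=np.array([-ex[1],ex[0]])
    d=P[m][:,:2]-[.488,.355];u=d@ex;v=d@ey;r=[]
    for k in np.arange(-.035,.036,.01):
        s=u[abs(v-k)<.005]; r.append((round(s.min()*1e3,1),round(s.max()*1e3,1),len(s)))
    print(yaw,r,v.min(),v.max())
print(np.histogram(P[m][:,2],bins=12))
E
```

```text
t 6.02 tcp [0.4848 0.3572 0.2655] yaw -0.2269 z [-0.0109  0.0085 -0.9999] F [ 0.1  0.9 -0.1] M [ 0.01 -0.04 -0.02] w 0.0852 q [0.43 0.22 1.49 0.01 1.44 0.66]
-0.2 [(np.float64(-19.9), np.float64(22.8), 77), (np.float64(-21.5), np.float64(25.9), 569), (np.float64(-21.1), np.float64(24.9), 564), (np.float64(-20.8), np.float64(27.0), 607), (np.float64(-20.3), np.float64(25.7), 601), (np.float64(-19.9), np.float64(27.5), 646), (np.float64(-19.5), np.float64(26.6), 631), (np.float64(-19.1), np.float64(28.1), 677)] -0.03466348941587378 0.05986421372324767
-0.225 [(np.float64(-19.1), np.float64(23.6), 71), (np.float64(-20.8), np.float64(26.5), 570), (np.float64(-20.7), np.float64(25.4), 567), (np.float64(-20.6), np.float64(27.1), 600), (np.float64(-20.4), np.float64(25.7), 614), (np.float64(-20.2), np.float64(27.0), 637), (np.float64(-20.0), np.float64(26.1), 635), (np.float64(-20.0), np.float64(27.1), 683)] -0.03412083461090194 0.06044953770315066
-0.25 [(np.float64(-19.2), np.float64(24.0), 74), (np.float64(-20.2), np.float64(27.0), 561), (np.float64(-20.3), np.float64(25.8), 569), (np.fl
[... 163 characters left out ...]
 638), (np.float64(-20.8), np.float64(26.1), 672)] -0.03355685539497939 0.06106417248986637
-0.275 [(np.float64(-18.5), np.float64(24.8), 71), (np.float64(-19.6), np.float64(27.6), 551), (np.float64(-20.1), np.float64(27.5), 584), (np.float64(-20.4), np.float64(27.1), 598), (np.float64(-20.7), np.float64(25.6), 608), (np.float64(-21.0), np.float64(26.0), 631), (np.float64(-21.4), np.float64(26.0), 641), (np.float64(-21.7), np.float64(25.2), 671)] -0.03298241051452009 0.06165549061128459
(array([  95,  128,  122,   15,   27,   55,  136,  333,  464,  580, 1750,
       1421]), array([0.115 , 0.1176, 0.1202, 0.1227, 0.1253, 0.1279, 0.1304, 0.133 ,
       0.1356, 0.1382, 0.1407, 0.1433, 0.1459]))
```

View pics/w4h.png

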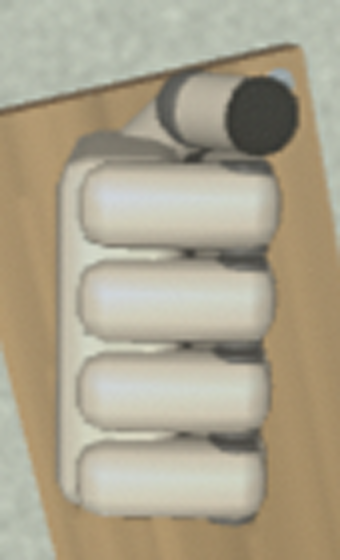

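```bash
python3 - <<'E'
from h import *
rel([.491,.357,.19],-.24)
E
```

```text
trans cm [0.07 0.71 7.54] rot [-0.0126 -0.0057  0.0131]
```

```bash
python3 -m inch '[{"translation":[0.1,0.7,2.5],"rot":[-0.0126,-0.0057,0.0131]},{"translation":[0.1,0.7,5],"rot":[-0.0126,-0.0057,0.0131]},{"translation":[0.1,0.7,7.5],"rot":[-0.0126,-0.0057,0.0131]},{"translation":[0.1,0.7,7.5],"rot":[-0.0126,-0.0057,0.0131]},{"translation":[0.1,0.7,7.5],"rot":[-0.0126,-0.0057,0.0131]}]'; python3 - <<'E'
from h import *
st()
rel([.491,.357,.089],-.24)
c=grab('wrist'); save(c,'w5.png',s=1.5)
P=cloud(c);z=c['z_map']
m=(P[...,2]>.115)&(P[...,2]<.16)&(z>0)&(np.hypot(P[...,0]-.488,P[...,1]-.356)<.08)
for yaw in (-.225,-.25):
    ex=np.array([np.cos(yaw),np.sin(yaw)]);ey=np.array([-ex[1],ex[0]])
    d=P[m][:,:2]-[.491,.357];u=d@ex;v=d@ey;r=[]
    for k in np.arange(-.035,.036,.01):
        s=u[abs(v-k)<.005]; r.append((float(round(s.min()*1e3,1)),float(round(s.max()*1e3,1))))
    print(yaw,r,v.min(),v.max())
E
```

```text
clock: 6.43
tcp_pos: [0.49, 0.3575, 0.1894]
orientation: [-2.47, -1.94, 0.005]
wrist_force: [0.2, 1.1, -0.4]
grip_width: 0.0851
t 6.43 tcp [0.49   0.3575 0.1894] yaw -0.2391 z [-0.0028 -0.0012 -1.    ] F [ 0.2  1.1 -0.4] M [-0.01  0.01  0.01] w 0.0851 q [0.43 0.29 1.56 0.   1.29 0.67]
trans cm [-1.000e-02  1.400e-01  1.004e+01] rot [-0.0025  0.0018  0.0009]
-0.225 [(-22.0, 21.9), (-23.6, 23.9), (-23.1, 23.1), (-23.5, 24.5), (-23.1, 23.1), (-22.7, 24.4), (-22.9, 23.4), (-22.3, 25.3)] -0.03660575669435285 0.05801551180639577
-0.25 [(-22.0, 22.6), (-22.9, 24.6), (-22.7, 23.3), (-23.3, 24.6), (-23.1, 22.8), (-23.4, 24.0), (-23.4, 22.7), (-23.1, 24.4)] -0.03617199807252615 0.058534261520836434
```

View pics/w5.png

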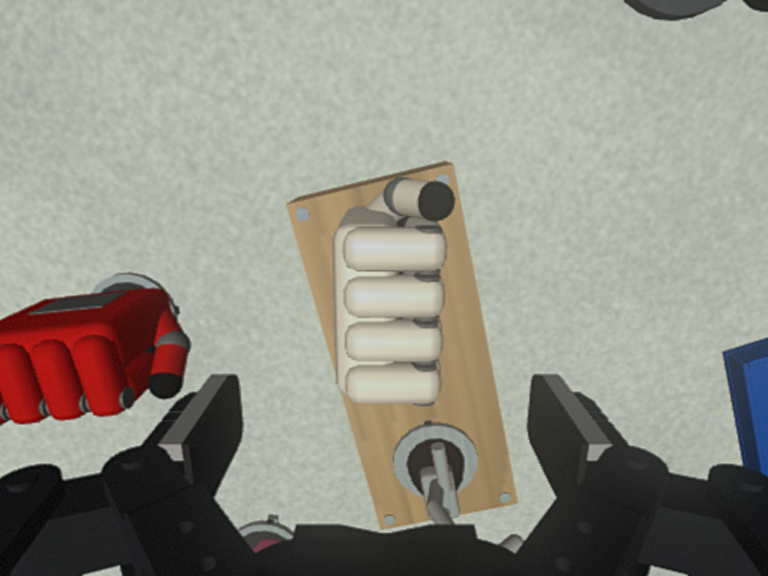

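The hand is centred between the jaws (image column ~388) and about 2 mm towards its thumb. I'll descend and grip.

```bash
python3 -m inch '[{"translation":[0.15,0.15,2.5],"rot":[-0.0025,0.0018,0]},{"translation":[0.2,0.15,5],"rot":[-0.0025,0.0018,0]},{"translation":[0.2,0.15,7],"rot":[-0.0025,0.0018,0]},{"translation":[0.2,0.15,9],"rot":[-0.0025,0.0018,0]},{"translation":[0.2,0.15,10],"rot":[-0.0025,0.0018,0]},{"translation":[0.2,0.15,10],"rot":[-0.0025,0.0018,0]},{"translation":[0.2,0.15,10],"rot":[-0.0025,0.0018,0]}]'; python3 -m inch '[{"translation":[0,0,0],"rot":[0,0,0]},{"translation":[0,0,0],"rot":[0,0,0]},{"translation":[0,0,0],"rot":[0,0,0]},{"translation":[0,0,0],"rot":[0,0,0]},{"translation":[0,0,0],"rot":[0,0,0]},{"translation":[0,0,0],"rot":[0,0,0]},{"translation":[0,0,0],"rot":[0,0,0]},{"translation":[0,0,0],"rot":[0,0,0]},{"translation":[0,0,0],"rot":[0,0,0]},{"translation":[0,0,0],"rot":[0,0,0]}]' 3.5 70;  python3 - <<'E'
from h import *
st()
c=grab('wrist'); save(c,'w6.png',s=1.5)
E
```

```text
clock: 7.07
tcp_pos: [0.4934, 0.3605, 0.0918]
orientation: [2.469, 1.941, 0.007]
wrist_force: [0.1, -0.5, 0.2]
grip_width: 0.085
clock: 7.9
tcp_pos: [0.4934, 0.3607, 0.092]
orientation: [2.469, 1.941, 0.009]
wrist_force: [-1.1, -0.5, 6.4]
grip_width: 0.0471
t 7.9 tcp [0.4934 0.3607 0.092 ] yaw -0.2381 z [ 0.005   0.0025 -1.    ] F [-1.1 -0.5  6.4] M [-0.01  0.3  -0.  ] w 0.0471 q [0.44 0.41 1.62 0.   1.11 0.68]
```

View pics/w6.png

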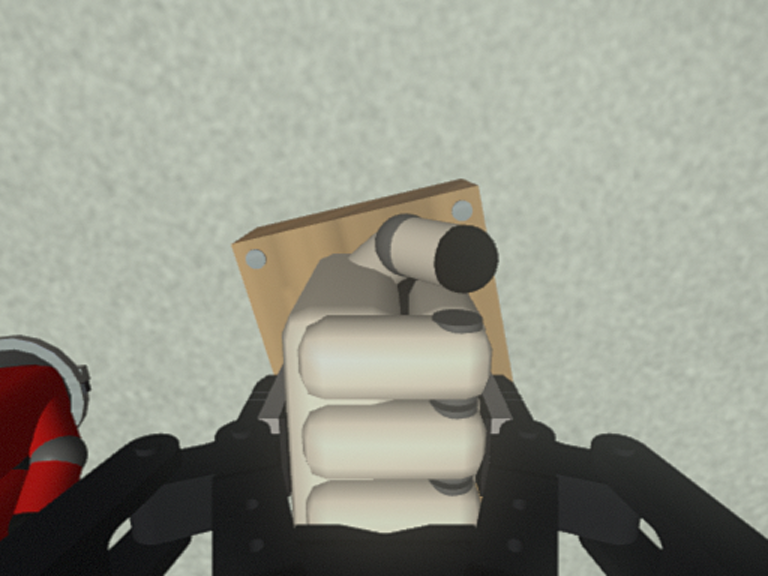

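Both pads hold the fist (width 47.1 mm). Lifting straight out.

```bash
python3 -m inch '[{"translation":[0,0,-1],"rot":[0,0,0]},{"translation":[0,0,-2.5],"rot":[0,0,0]},{"translation":[0,0,-5],"rot":[0,0,0]},{"translation":[0,0,-8],"rot":[0,0,0]},{"translation":[0,0,-11],"rot":[0,0,0]},{"translation":[0,0,-14],"rot":[0,0,0]},{"translation":[0,0,-17],"rot":[0,0,0]},{"translation":[0,0,-17],"rot":[0,0,0]},{"translation":[0,0,-17],"rot":[0,0,0]}]'; python3 - <<'E'
from h import *
st()
c=grab('wrist'); s=arm.get_state(); R=cv2.Rodrigues(s['orientation'])[0]
P=(cloud(c)-s['tcp_pos'])@R   # tool frame
z=c['z_map']
for lo,hi in ((-.055,-.045),(-.045,-.035),(-.035,-.02),(-.02,0)):
    m=(P[...,2]>lo)&(P[...,2]<hi)&(z>0)&(abs(P[...,1])<.03)&(abs(P[...,0])<.08)
    A=P[m]; print(lo,len(A),A.min(0).round(4),A.max(0).round(4))
    f=c['frame'][m].astype(int); 
m=(P[...,2]>-.06)&(P[...,2]<-.03)&(z>0)&(abs(P[...,1])<.03)&(abs(P[...,0])<.08)
A=P[m]
for yk in (-.018,-.01,0,.01,.018):
    B=A[abs(A[:,1]-yk)<.003]; print(yk,B[:,0].max().round(4), np.sort(B[:,0])[-30:][::6].round(4))
rel([.5555,-.066,.26],.415)
t=grab('top'); save(t,'t7.png',(60,150,300,240),3)
sc=grab('scene'); save(sc,'s7.png',(240,60,460,200),3)
E
```

```text
clock: 8.7
tcp_pos: [0.4926, 0.3603, 0.262]
orientation: [2.468, 1.941, 0.01]
wrist_force: [-0.1, 1.0, -6.2]
grip_width: 0.0472
t 8.7 tcp [0.4926 0.3603 0.262 ] yaw -0.238 z [ 0.0059  0.0028 -1.    ] F [-0.1  1.  -6.2] M [0.04 0.05 0.03] w 0.0472 q [0.44 0.23 1.49 0.   1.42 0.68]
-0.055 17604 [-0.0154 -0.03   -0.055 ] [ 0.0396  0.03   -0.045 ]
-0.045 2746 [-0.0202 -0.0296 -0.045 ] [ 0.0403  0.03   -0.035 ]
-0.035 3506 [ 0.0119 -0.0294 -0.035 ] [ 0.0556  0.03   -0.02  ]
-0.02 2307 [ 0.0123 -0.0293 -0.02  ] [ 0.0559  0.0201 -0.    ]
-0.018 0.0402 [0.0397 0.0397 0.0398 0.0399 0.04  ]
-0.01 0.0403 [0.0401 0.0401 0.0401 0.0402 0.0402]
0 0.0402 [0.0398 0.0398 0.0398 0.0399 0.04  ]
0.01 0.0395 [0.039  0.039  0.0391 0.0392 0.0394]
0.018 0.0535 [0.0513 0.0516 0.0518 0.0521 0.0524]
trans cm [-39.86  16.26  -0.07] rot [ 0.002  -0.0007 -0.653 ]
```

View pics/s7.png

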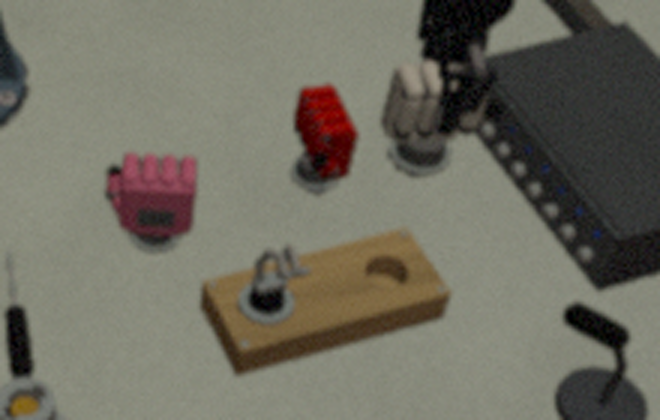

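The hand is free of the block and hangs upright, and the hook stays in place. The axis offset along tool x is ≤1 mm. I'll stop short of the socket so the wrist camera can measure it.

```bash
python3 - <<'E'
from h import *
rel([.604,-.176,.26],.415)
E
```

```text
trans cm [-49.34  23.65  -0.24] rot [-0.0018  0.0007 -0.6531]
```

```bash
python3 -m inch '[{"translation":[-49.3,23.7,-0.2],"rot":[0,0,-0.653]},{"translation":[-49.3,23.7,-0.2],"rot":[0,0,-0.653]},{"translation":[-49.3,23.7,-0.2],"rot":[0,0,-0.653]},{"translation":[-49.3,23.7,-0.2],"rot":[0,0,-0.653]},{"translation":[-49.3,23.7,-0.2],"rot":[0,0,-0.653]},{"translation":[-49.3,23.7,-0.2],"rot":[0,0,-0.653]},{"translation":[-49.3,23.7,-0.2],"rot":[0,0,-0.653]},{"translation":[-49.3,23.7,-0.2],"rot":[0,0,-0.653]},{"translation":[-49.3,23.7,-0.2],"rot":[0,0,-0.653]},{"translation":[-49.3,23.7,-0.2],"rot":[0,0,-0.653]},{"translation":[-49.3,23.7,-0.2],"rot":[0,0,-0.653]},{"translation":[-49.3,23.7,-0.2],"rot":[0,0,-0.653]},{"translation":[-49.3,23.7,-0.2],"rot":[0,0,-0.653]},{"translation":[-49.3,23.7,-0.2],"rot":[0,0,-0.653]},{"translation":[-49.3,23.7,-0.2],"rot":[0,0,-0.653]},{"translation":[-49.3,23.7,-0.2],"rot":[0,0,-0.653]},{"translation":[-49.3,23.7,-0.2],"rot":[0,0,-0.653]},{"translation":[-49.3,23.7,-0.2],"rot":[0,0,-0.653]}]'; python3 - <<'E'
from h import *
st(); c=grab('wrist'); save(c,'w8.png',s=1.5)
P=cloud(c);z=c['z_map']
m=(P[...,2]>.081)&(P[...,2]<.089)&(z>0)&(np.hypot(P[...,0]-.555,P[...,1]+.066)<.04)
A=P[m]; print(len(A),A.mean(0),cv2.minEnclosingCircle((A[:,:2]*1000).astype(np.float32)), np.median(A[:,2]))
np.save('pics/ring.npy',m)
E
```

```text
clock: 10.35
tcp_pos: [0.6055, -0.1734, 0.2607]
orientation: [-1.714, -2.632, -0.005]
wrist_force: [-0.2, 0.1, -4.9]
grip_width: 0.0469
t 10.35 tcp [ 0.6055 -0.1734  0.2607] yaw 0.4163 z [ 9.0e-04  2.9e-03 -1.0e+00] F [-0.2  0.1 -4.9] M [ 0.03 -0.03  0.  ] w 0.0469 q [-0.47  0.28  1.43  0.    1.43 -0.89]
2275 [ 0.55712505 -0.06424935  0.08570168] ((557.5819091796875, -65.03485107421875), 29.091150283813477) 0.0857426538246489
```

View pics/w8.png

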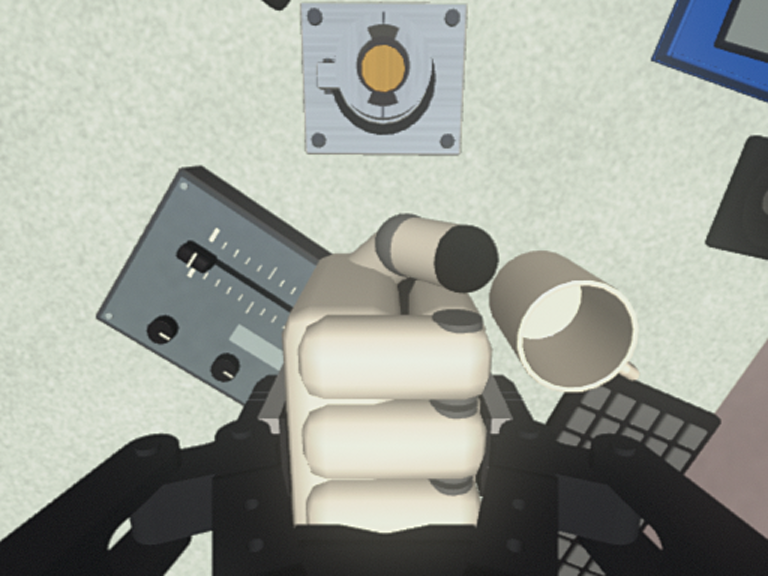

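The wrist view confirms the fader cap at its thick zero tick (195,255). The socket bore is at (382,67), with its slots at (383,32) and (383,100), in line with tool x. The ring-fit radius of 29.1 mm matches the real ring.

```bash
python3 - <<'E'
from h import *
c=load('wrist')
a=w(c,383.5/1.5,32/1.5,.085);b=w(c,383/1.5,100/1.5,.085);print((a+b)/2,np.arctan2(*(a-b)[1::-1])-np.pi/2)
rel([.5578,-.0655,.175],.415)
E
```

```text
[ 0.55814508 -0.0656194   0.085     ] 0.4080903065016557
trans cm [11.79 -0.04  8.63] rot [ 0.0024 -0.0016  0.0016]
```

```bash
python3 -m inch '[{"translation":[4,0,0],"rot":[0,0,0]},{"translation":[8,0,0],"rot":[0,0,0]},{"translation":[11.8,0,0],"rot":[0,0,0.003]},{"translation":[11.8,0,2],"rot":[0,0,0.003]},{"translation":[11.8,0,5],"rot":[0,0,0.003]},{"translation":[11.8,0,8],"rot":[0,0,0.003]},{"translation":[11.8,0,8.6],"rot":[0,0,0.003]},{"translation":[11.8,0,8.6],"rot":[0,0,0.003]},{"translation":[11.8,0,8.6],"rot":[0,0,0.003]},{"translation":[11.8,0,8.6],"rot":[0,0,0.003]}]'; python3 - <<'E'
from h import *
st(); rel([.558,-.0655,.158],.41)
for n,b in (('top',(230,150,300,220)),('scene',(215,150,285,240))):
    c=grab(n); save(c,n+'9.png',b,7)
E
```

```text
clock: 11.23
tcp_pos: [0.5602, -0.0672, 0.1783]
orientation: [1.717, 2.625, 0.006]
wrist_force: [0.0, -0.3, -4.3]
grip_width: 0.047
t 11.23 tcp [ 0.5602 -0.0672  0.1783] yaw 0.4122 z [ 6.4e-03  2.0e-04 -1.0e+00] F [ 0.  -0.3 -4.3] M [-0.   -0.02  0.01] w 0.047 q [-0.33  0.21  1.69  0.    1.24 -0.74]
trans cm [ 0.25 -0.15  2.03] rot [0.0059 0.0024 0.0022]
```

View pics/scene9.png

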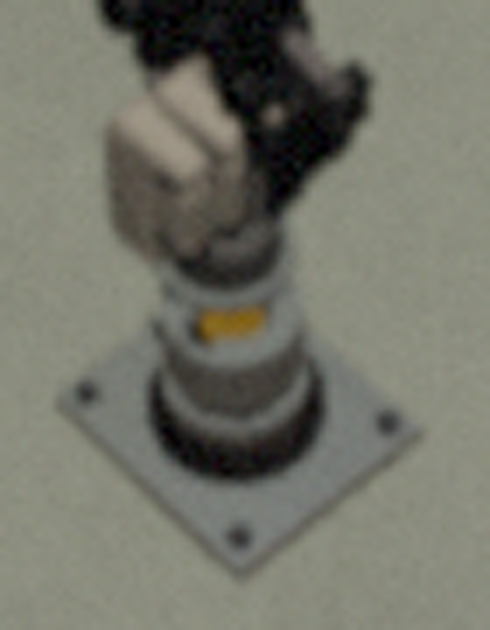

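```bash
python3 -m inch '[{"translation":[0.25,-0.15,0.5],"rot":[0.004,0.002,0]},{"translation":[0.25,-0.15,1.2],"rot":[0.004,0.002,0]},{"translation":[0.25,-0.15,1.2],"rot":[0.004,0.002,0]},{"translation":[0.25,-0.15,1.2],"rot":[0.004,0.002,0]},{"translation":[0.25,-0.15,1.2],"rot":[0.004,0.002,0]}]'; python3 - <<'E'
from h import *
st(); rel([.558,-.0655,.150],.41)
E
```

```text
clock: 11.75
tcp_pos: [0.5563, -0.0652, 0.1638]
orientation: [-1.719, -2.627, -0.001]
wrist_force: [-0.3, -0.6, -4.6]
grip_width: 0.0473
t 11.75 tcp [ 0.5563 -0.0652  0.1638] yaw 0.4118 z [-0.002   0.0018 -1.    ] F [-0.3 -0.6 -4.6] M [ 0.02 -0.06 -0.03] w 0.0473 q [-0.33  0.22  1.71  0.    1.22 -0.74]
trans cm [-0.1   0.15  1.37] rot [-0.0011 -0.0024  0.0018]
```

```bash
python3 -m inch '[{"translation":[-0.05,0.12,0.4],"rot":[0,0,0]},{"translation":[-0.05,0.12,0.7],"rot":[0,0,0]},{"translation":[-0.05,0.12,0.7],"rot":[0,0,0]},{"translation":[-0.05,0.12,0.7],"rot":[0,0,0]}]'; python3 - <<'E'
from h import *
st(); rel([.558,-.0655,.150],.41)
E
```

```text
clock: 12.08
tcp_pos: [0.5574, -0.0651, 0.1565]
orientation: [-1.719, -2.626, -0.0]
wrist_force: [-0.1, 0.1, -5.3]
grip_width: 0.0474
t 12.08 tcp [ 0.5574 -0.0651  0.1565] yaw 0.4119 z [-0.0024  0.002  -1.    ] F [-0.1  0.1 -5.3] M [-0.03 -0.   -0.01] w 0.0474 q [-0.33  0.23  1.71  0.    1.21 -0.74]
trans cm [-0.06  0.03  0.65] rot [-0.0014 -0.0028  0.0019]
```

Nose level with the ring. Inserting in small steps and watching the force.

```bash
python3 -m inch '[{"translation":[-0.03,0.03,0.3],"rot":[0,0,0]},{"translation":[-0.05,0.03,0.6],"rot":[0,0,0]},{"translation":[-0.05,0.03,0.6],"rot":[0,0,0]}]'; python3 -m inch '[{"translation":[0,0,0.2],"rot":[0,0,0]},{"translation":[0,0,0.4],"rot":[0,0,0]},{"translation":[0,0,0.4],"rot":[0,0,0]}]'; python3 -c "
from h import *
st()"
```

```text
clock: 12.33
tcp_pos: [0.5578, -0.0654, 0.1502]
orientation: [-1.718, -2.626, -0.0]
wrist_force: [0.0, -0.2, -5.0]
grip_width: 0.0477
clock: 12.58
tcp_pos: [0.5582, -0.0655, 0.1469]
orientation: [-1.719, -2.627, -0.001]
wrist_force: [-1.5, 1.0, -1.4]
grip_width: 0.0473
t 12.58 tcp [ 0.5582 -0.0655  0.1469] yaw 0.4119 z [-0.0016  0.0017 -1.    ] F [-1.5  1.  -1.4] M [ 0.09  0.38 -0.04] w 0.0473 q [-0.33  0.24  1.71  0.    1.19 -0.74]
```

```bash
python3 -m inch '[{"translation":[0,0,0.2],"rot":[0,0,0]},{"translation":[0,0,0.4],"rot":[0,0,0]},{"translation":[0,0,0.4],"rot":[0,0,0]}]'; python3 -m inch '[{"translation":[0,0,0.2],"rot":[0,0,0]},{"translation":[0,0,0.4],"rot":[0,0,0]},{"translation":[0,0,0.4],"rot":[0,0,0]}]'; python3 -c "
from h import *
st()"
```

```text
clock: 12.83
tcp_pos: [0.5582, -0.0655, 0.1433]
orientation: [-1.719, -2.627, -0.001]
wrist_force: [-3.6, 0.8, 2.3]
grip_width: 0.0471
clock: 13.08
tcp_pos: [0.5582, -0.0655, 0.1396]
orientation: [-1.719, -2.627, -0.001]
wrist_force: [-3.6, 0.8, 5.8]
grip_width: 0.0473
t 13.08 tcp [ 0.5582 -0.0655  0.1396] yaw 0.412 z [-0.0014  0.0014 -1.    ] F [-3.6  0.8  5.8] M [ 0.24  0.93 -0.03] w 0.0473 q [-0.33  0.25  1.72  0.    1.17 -0.74]
```

```bash
python3 -m inch '[{"translation":[0,-0.05,0.2],"rot":[0,0,0]},{"translation":[0.02,-0.05,0.4],"rot":[0,0,0]},{"translation":[0.02,-0.05,0.4],"rot":[0,0,0]}]' - 110; python3 -m inch '[{"translation":[0,0,0.1],"rot":[0,0,0]},{"translation":[0,0,0.2],"rot":[0,0,0]},{"translation":[0,0,0.2],"rot":[0,0,0]}]'; python3 -c "
from h import *
st()"
```

```text
clock: 13.33
tcp_pos: [0.5582, -0.0656, 0.1363]
orientation: [-1.72, -2.628, -0.001]
wrist_force: [-4.8, 2.0, 7.4]
grip_width: 0.0473
clock: 13.58
tcp_pos: [0.5582, -0.0656, 0.1352]
orientation: [-1.719, -2.628, -0.001]
wrist_force: [-6.7, 1.6, 14.7]
grip_width: 0.0474
t 13.58 tcp [ 0.5582 -0.0656  0.1352] yaw 0.4122 z [-2.0e-04  1.1e-03 -1.0e+00] F [-6.7  1.6 14.7] M [0.47 1.57 0.01] w 0.0474 q [-0.33  0.26  1.72  0.    1.16 -0.74]
```

```bash
python3 -m inch '[{"translation":[0.04,-0.09,0.1],"rot":[0,0,0]},{"translation":[0.04,-0.09,0.2],"rot":[0,0,0]},{"translation":[0.04,-0.09,0.2],"rot":[0,0,0]}]'; python3 -c "
from h import *
st()"
```

```text
clock: 13.83
tcp_pos: [0.5581, -0.0656, 0.1351]
orientation: [1.719, 2.628, 0.003]
wrist_force: [-10.2, 2.2, 24.3]
grip_width: 0.0472
t 13.83 tcp [ 0.5581 -0.0656  0.1351] yaw 0.4122 z [ 1.9e-03  7.0e-04 -1.0e+00] F [-10.2   2.2  24.3] M [ 0.78  2.09 -0.05] w 0.0472 q [-0.33  0.26  1.72  0.    1.16 -0.74]
```

Flush: z has stopped at 0.135 with about 24 N. Now turning clockwise in stages.

```bash
python3 -m inch '[{"translation":[0,0,0],"rot":[0,0,0.08]},{"translation":[0,0,0],"rot":[0,0,0.16]},{"translation":[0,0,0],"rot":[0,0,0.24]},{"translation":[0,0,0],"rot":[0,0,0.32]},{"translation":[0,0,0],"rot":[0,0,0.4]},{"translation":[0,0,0],"rot":[0,0,0.4]}]'; python3 -c "
from h import *
st()"
```

```text
clock: 14.33
tcp_pos: [0.5592, -0.0649, 0.1351]
orientation: [2.211, 2.229, 0.007]
wrist_force: [-5.4, 6.4, 21.9]
grip_width: 0.0469
t 14.33 tcp [ 0.5592 -0.0649  0.1351] yaw 0.0081 z [ 0.0045  0.0017 -1.    ] F [-5.4  6.4 21.9] M [ 1.22  1.21 -0.17] w 0.0469 q [-0.33  0.26  1.72  0.    1.16 -0.34]
```

```bash
python3 -m inch '[{"translation":[0,0,0],"rot":[0,0,0.08]},{"translation":[0,0,0],"rot":[0,0,0.16]},{"translation":[0,0,0],"rot":[0,0,0.24]},{"translation":[0,0,0],"rot":[0,0,0.32]},{"translation":[0,0,0],"rot":[0,0,0.4]},{"translation":[0,0,0],"rot":[0,0,0.48]},{"translation":[0,0,0],"rot":[0,0,0.56]},{"translation":[0,0,0],"rot":[0,0,0.56]}]'; python3 -c "
from h import *
st()"
```

```text
clock: 15.0
tcp_pos: [0.5597, -0.0659, 0.1351]
orientation: [2.74, 1.53, 0.008]
wrist_force: [-3.6, 2.6, 18.8]
grip_width: 0.0469
t 15.0 tcp [ 0.5597 -0.0659  0.1351] yaw -0.5522 z [ 0.0058  0.     -1.    ] F [-3.6  2.6 18.8] M [ 0.64  0.82 -0.15] w 0.0469 q [-0.33  0.26  1.72  0.    1.16  0.22]
```

```bash
python3 -m inch '[{"translation":[0,0,0.1],"rot":[0,0,0.08]},{"translation":[0,0,0.1],"rot":[0,0,0.16]},{"translation":[0,0,0.1],"rot":[0,0,0.24]},{"translation":[0,0,0.1],"rot":[0,0,0.32]},{"translation":[0,0,0.1],"rot":[0,0,0.4]},{"translation":[0,0,0.1],"rot":[0,0,0.48]},{"translation":[0,0,0.1],"rot":[0,0,0.54]},{"translation":[0,0,0.1],"rot":[0,0,0.54]}]'; python3 -c "
from h import *
st()"; python3 -m inch '[{"translation":[0,0,0],"rot":[0,0,0.03]},{"translation":[0,0,0],"rot":[0,0,0.06]},{"translation":[0,0,0],"rot":[0,0,0.06]}]'; python3 -c "
from h import *
st()"
```

```text
clock: 15.67
tcp_pos: [0.5605, -0.0661, 0.1351]
orientation: [3.049, 0.746, 0.011]
wrist_force: [-3.4, 3.3, 22.9]
grip_width: 0.0469
t 15.67 tcp [ 0.5605 -0.0661  0.1351] yaw -1.0909 z [ 7.7e-03 -6.0e-04 -1.0e+00] F [-3.4  3.3 22.9] M [0.57 0.85 0.01] w 0.0469 q [-0.33  0.26  1.72  0.    1.15  0.76]
clock: 15.92
tcp_pos: [0.5604, -0.0656, 0.1351]
orientation: [3.071, 0.658, 0.012]
wrist_force: [-2.7, 4.8, 23.9]
grip_width: 0.0472
t 15.92 tcp [ 0.5604 -0.0656  0.1351] yaw -1.1487 z [ 7.5e-03  2.0e-04 -1.0e+00] F [-2.7  4.8 23.9] M [0.88 0.92 0.13] w 0.0472 q [-0.33  0.26  1.72  0.    1.15  0.82]
```

```bash
python3 -m inch '[{"translation":[0,0,0.02],"rot":[0,0,0.03]},{"translation":[0,0,0.02],"rot":[0,0,0.05]},{"translation":[0,0,0.02],"rot":[0,0,0.05]}]'; python3 -c "
from h import *
st()"; python3 -m inch '[{"translation":[0,0,0],"rot":[0,0,0.03]},{"translation":[0,0,0],"rot":[0,0,0.05]},{"translation":[0,0,0],"rot":[0,0,0.05]}]'; python3 -c "
from h import *
st()"
```

```text
clock: 16.17
tcp_pos: [0.5605, -0.0652, 0.1351]
orientation: [3.086, 0.583, 0.012]
wrist_force: [-4.1, 7.3, 25.7]
grip_width: 0.0471
t 16.17 tcp [ 0.5605 -0.0652  0.1351] yaw -1.1973 z [ 7.5e-03  6.0e-04 -1.0e+00] F [-4.1  7.3 25.7] M [1.19 0.99 0.5 ] w 0.0471 q [-0.33  0.26  1.72  0.    1.15  0.87]
clock: 16.42
tcp_pos: [0.5606, -0.0646, 0.1351]
orientation: [-3.1, -0.505, -0.012]
wrist_force: [-3.4, 9.8, 25.4]
grip_width: 0.047
t 16.42 tcp [ 0.5606 -0.0646  0.1351] yaw -1.2477 z [ 0.0078  0.0017 -1.    ] F [-3.4  9.8 25.4] M [1.87 0.8  0.07] w 0.047 q [-0.33  0.26  1.72  0.    1.15  0.92]
```

```bash
python3 - <<'E'
from h import *
c=grab('wrist'); save(c,'w10.png',s=1.5); st()
E
```

```text
t 16.47 tcp [ 0.5607 -0.0645  0.1352] yaw -1.2477 z [ 0.008   0.0022 -1.    ] F [-3.1  9.7 25.3] M [1.94 0.82 0.07] w 0.0471 q [-0.33  0.26  1.72  0.01  1.15  0.92]
```

View pics/w10.png

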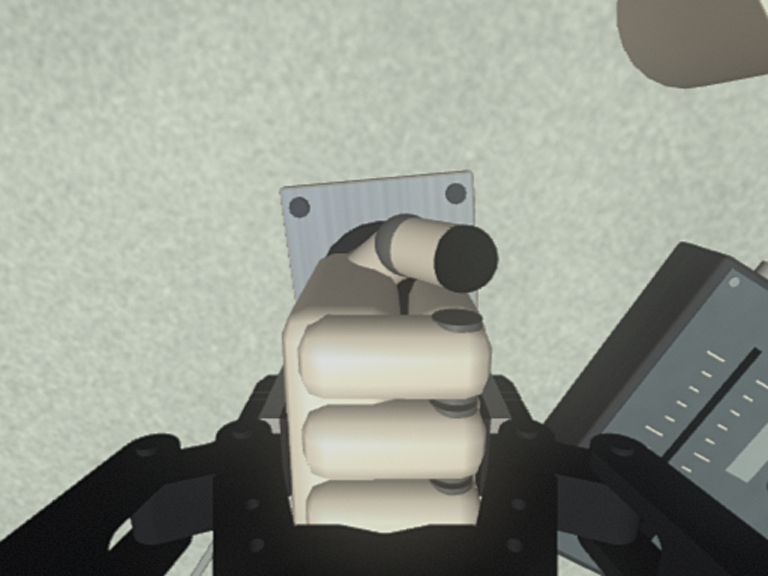

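```bash
python3 -m inch '[{"translation":[0,0,0],"rot":[0,0,0.03]},{"translation":[0,0,0],"rot":[0,0,0.05]},{"translation":[0,0,0],"rot":[0,0,0.05]}]'; python3 -c "
from h import *
st()"
```

```text
clock: 16.72
tcp_pos: [0.5606, -0.0642, 0.1352]
orientation: [-3.111, -0.431, -0.012]
wrist_force: [-3.0, 10.1, 27.1]
grip_width: 0.0468
t 16.72 tcp [ 0.5606 -0.0642  0.1352] yaw -1.2955 z [ 0.0077  0.0018 -1.    ] F [-3.  10.1 27.1] M [2.03 0.82 1.21] w 0.0468 q [-0.33  0.26  1.72  0.    1.15  0.97]
```

```bash
python3 -m inch '[{"translation":[0,0,0],"rot":[0,0,0.03]},{"translation":[0,0,0],"rot":[0,0,0.05]},{"translation":[0,0,0],"rot":[0,0,0.05]},{"translation":[0,0,0],"rot":[0,0,0.05]}]'; python3 - <<'E'
from h import *
st()
c=grab('wrist'); save(c,'w11.png',s=1.5)
E
```

```text
clock: 17.05
tcp_pos: [0.5604, -0.064, 0.1352]
orientation: [-3.12, -0.354, -0.012]
wrist_force: [-4.7, 9.0, 27.3]
grip_width: 0.0468
t 17.05 tcp [ 0.5604 -0.064   0.1352] yaw -1.3451 z [ 0.0074  0.0024 -1.    ] F [-4.7  9.  27.3] M [2.35 0.8  1.15] w 0.0468 q [-0.33  0.26  1.72  0.01  1.16  1.02]
```

View pics/w11.png

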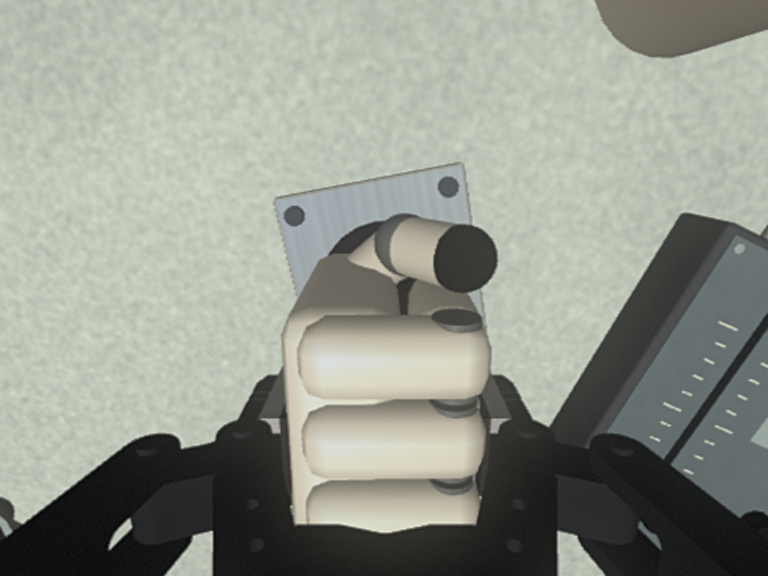

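```bash
python3 - <<'E'
import cv2,numpy as np
a=cv2.imread('pics/w6.png',0);r0=None
def edges(n):
    a=cv2.imread('pics/%s.png'%n,0)[310:520,290:490]
    return a
def feats(n):
    a=cv2.imread('pics/%s.png'%n,0)
    return a
ref=feats('w8')
m=np.zeros_like(ref);m[225:510,300:485]=255
p=cv2.goodFeaturesToTrack(ref,60,.01,8,mask=m)
for n in ('w6','w10','w11'):
    q,s,e=cv2.calcOpticalFlowPyrLK(ref,feats(n),p,None)
    ok=s.ravel()==1
    M,i=cv2.estimateAffinePartial2D(p[ok],q[ok],ransacReprojThreshold=1.)
    print(n,ok.sum(),i.sum(),M.round(4).tolist())
E
```

```text
w6 56 14 [[0.998, 0.0026, -0.5935], [-0.0026, 0.998, 1.3348]]
w10 57 20 [[0.9991, 0.0028, -0.9035], [-0.0028, 0.9991, 1.2697]]
w11 56 18 [[1.0021, 0.0086, -4.294], [-0.0086, 1.0021, 2.3267]]
```

```bash
python3 -m inch '[{"translation":[0,0,0],"rot":[0,0,0.03]},{"translation":[0,0,0],"rot":[0,0,0.06]},{"translation":[0,0,0],"rot":[0,0,0.06]},{"translation":[0,0,0],"rot":[0,0,0.06]}]'; python3 - <<'E'
from h import *
st()
c=grab('wrist'); save(c,'w12.png',s=1.5)
g=lambda n:cv2.imread('pics/%s.png'%n,0)
ref=g('w8');m=np.zeros_like(ref);m[225:510,300:485]=255
p=cv2.goodFeaturesToTrack(ref,60,.01,8,mask=m)
for n in ('w10','w11','w12'):
    q,s,e=cv2.calcOpticalFlowPyrLK(ref,g(n),p,None);ok=s.ravel()==1
    M,i=cv2.estimateAffinePartial2D(p[ok],q[ok],ransacReprojThreshold=2.)
    print(n,i.sum(),M.round(4).tolist(), np.median((q-p)[ok].reshape(-1,2),0))
E
```

```text
clock: 17.43
tcp_pos: [0.5603, -0.0639, 0.1352]
orientation: [-3.129, -0.264, -0.011]
wrist_force: [-5.7, 10.3, 27.6]
grip_width: 0.0466
t 17.43 tcp [ 0.5603 -0.0639  0.1352] yaw -1.4027 z [ 0.0069  0.002  -1.    ] F [-5.7 10.3 27.6] M [2.42 0.91 2.23] w 0.0466 q [-0.33  0.26  1.72  0.    1.16  1.07]
w10 31 [[0.9997, 0.0028, -1.0488], [-0.0028, 0.9997, 0.9071]] [-0.37472534 -0.01016235]
w11 30 [[1.0008, 0.0057, -2.8405], [-0.0057, 1.0008, 1.7689]] [-0.71273804  0.13646698]
w12 26 [[1.0004, 0.0093, -4.4111], [-0.0093, 1.0004, 3.3986]] [-1.2326508  0.6149597]
```

View pics/w12.png

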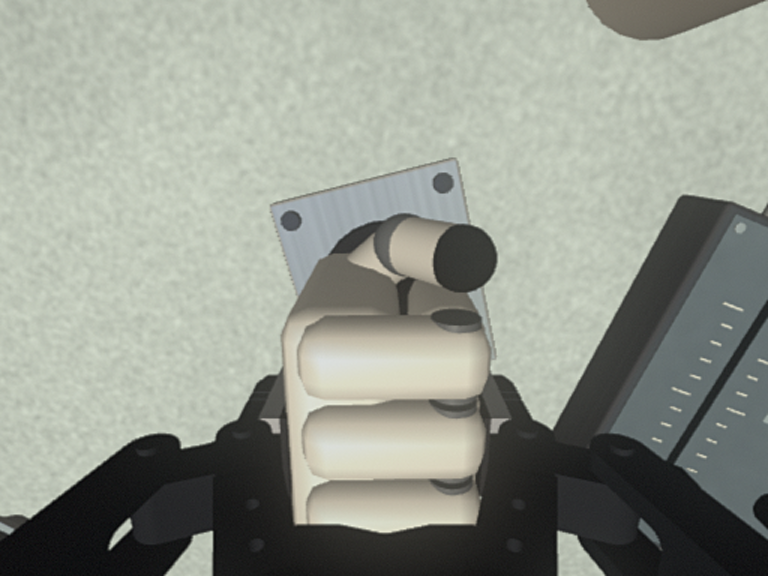

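```bash
python3 -m inch '[{"translation":[0,0,0.03],"rot":[0,0,-0.02]},{"translation":[0,0,0.03],"rot":[0,0,-0.04]},{"translation":[0,0,0.03],"rot":[0,0,-0.04]},{"translation":[0,0,0.03],"rot":[0,0,-0.04]}]'; python3 - <<'E'
from h import *
st()
for n,b in (('top',(230,140,300,220)),('scene',(215,150,285,240))):
    c=grab(n); save(c,n+'13.png',b,7); save(c,n+'13f.png',s=1.5)
st()
E
```

```text
clock: 17.82
tcp_pos: [0.5605, -0.064, 0.1353]
orientation: [-3.123, -0.322, -0.012]
wrist_force: [-4.4, 9.0, 29.9]
grip_width: 0.0472
t 17.82 tcp [ 0.5605 -0.064   0.1353] yaw -1.3655 z [ 0.0077  0.0026 -1.    ] F [-4.4  9.  29.9] M [2.57 0.91 1.11] w 0.0472 q [-0.33  0.26  1.72  0.01  1.16  1.04]
t 17.92 tcp [ 0.5605 -0.064   0.1352] yaw -1.3654 z [ 0.0076  0.0026 -1.    ] F [-5.2  9.7 29.5] M [2.5  1.01 1.13] w 0.0467 q [-0.33  0.26  1.72  0.01  1.16  1.04]
```

View pics/scene13.png

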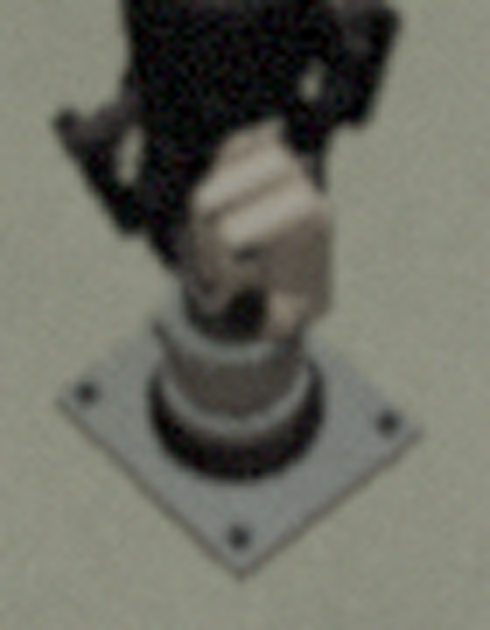

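View pics/scene13f.png

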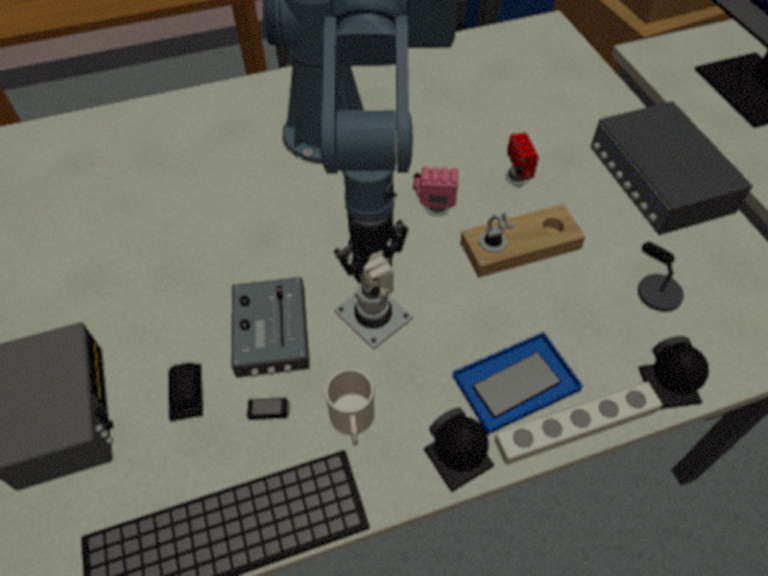

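```bash
python3 -c "
from h import *
arm.close_job(); st()"
```

```text
the job is handed in; nothing more can be done
the job is handed in; nothing more can be done
```

I slid the fader to its zero end, then fitted the hand to the wrist socket and turned it to its stop. I handed in at about 18 s, still gripping and pressing.

- **Fader:** I pushed it until it met a hard stop (about 14 N). The wrist camera later showed the cap at the thick zero tick.
- **Fit:** The hand lifted out of the block cleanly and went straight into the slots. The tool height stopped changing at 0.135 m, which matches the flange being flush on the ring. In the last picture it also looks flush.
- **Last readings:** The gripper was pressing down with about 30 N, against the spring's 16 N. The turning torque was 1.1 N m against the stop, with the grip set to 110 N.
- **Turn angle:** The gripper turned about 102° from where it went in, not the 90° you gave. The torque rose clearly only past about 95°, peaking at 2.2 N m. Tracking in the wrist pictures put the hand's slip in the grip under 1°. I put the extra angle down to play in the socket and give in the stop, but did not confirm it.
- **Side load:** About 10 N of sideways force remained, because the hand sits slightly off-centre in the bore.
- **Other things:** In the last scene picture, the hook and the other things on the desk appeared undisturbed.

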